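# Draw a sample plate out of the indentation reader and clip it

## Robot

A 7-joint arm with a two-finger parallel gripper is mounted at the origin on the work surface. World frame = base frame: x ahead of the robot, y to its left, z up, the work surface at z = 0. Lengths are in mm, angles in rad, forces in N, time in s.
With the tool pointing down it reaches from about 400 to 900 mm from the base axis. Payload 5.6 kg.
Tool frame: the origin (TCP) lies midway between the tips of the shut fingers; the grasp point (between the pads) lies 19 mm behind it; z points along the fingers, y is the line along which they close (so a half turn about z gives the same grasp; the last joint's range is limited). The gripper opens to 92 mm and grips with 3 to 60 N. Pads are 20 mm wide; open, the fingers measure 128 mm over their backs; the gripper's body (75 mm by 189 mm) begins 69 mm behind the grasp point.
Start: joints at [-1.326, 0.468, -0.012, 1.603, 0.006, 1.071, -0.056], TCP at [184.54, 623.261, 214.592] pointing down, gripper open.
Joint ranges: [-2.53, 2.53], [-0.31, 2.02], [-1.57, 1.55], [0.28, 2.44], [-1.29, 4.43], [0.15, 1.84], [-2.92, 2.92]. Speed limits (rad/s): [2.57, 2.57, 3.14, 3.14, 3.14, 3.14, 3.14].

## Interface

Orientations are given as a rotation vector (axis times angle).
In Python, from rig import env gives the robot as it stands.
- The arm moves only by the tool move_arm, never from a script. Its argument "steps" is a list of rows, each a list of 7 numbers: the finger opening in m, from 0 to 0.0919, then the shift along the world's x, y, z in m, then the turn, a rotation vector about the world's x, y, z in rad. A call has 1 to 12 rows; each row is the pose to reach, as a shift and turn from the pose commanded when the call began; what a row does not reach only later rows make up. A row lasts 1/12 s, in which the tool goes at most 41.7 mm and 7.16 degrees, less where a joint would pass 70% of its speed; a pose out of reach is approached as far as the arm can. A call with a gripper value outside its range is refused whole. The fingers move at their own pace and stop on an object; "newtons" is the grip in N (left out, the last holds). Time passes only in rows, so rows that repeat a pose let the fingers close. It gives the time, the measured TCP pose, the force, the opening and the grip force at its end, in the units of the state.
- env.get_obs(): the state, without advancing time (a new reading comes with each control period).
- env.camera(name): name is "scene" or "top"; returns a dict with "image" (480x640x3 uint8, blue, green, red), "K" (3x3 intrinsics, pixels), "extrinsics" (4x4, takes a point from camera to world coordinates). Camera axes: x right, y down, z forward; pixel columns grow to the right and rows downward; lengths in mm; the calibration is good to about 2 mm. A picture is of the moment at which its call begins. There is no depth.
- env.finish_job(): hands the job in; it is judged then, once.
The state is a dict: "time": time; "joints": joint angles; "qvel": joint speeds; "joint_torque": joint torques, N m; "tool_pos": TCP position; "ee_rot": TCP orientation; "ft_force": force on the tool from outside, world axes, zero at the start; "wrist_torque": the same for the moment, N m; "grip_width": finger opening in mm; "gripper_force": force on a finger pad.
Only numpy, scipy, OpenCV 4.12 (cv2) and the standard library are available. Lean on these libraries where they do the work, as an engineer would, in place of code of your own. Each camera call takes 0.05 s, during which the arm holds its last target. There are 200 camera calls.

## Task

The flat sample plate sticks part-way out of the slot of the white reader: press lightly on the black rubber strip on top of it with the fingertips (never hard: it marks) and draw it out along the tray towards the robot until its front edge is fully home, flush against the blue stop bar, arriving gently. Then let go of the plate and swing the stage clip by its red knob all the way across the plate to its end stop, and let go. Do not disturb the other things on the bench.

Things in the scene. Friction and masses are not known exactly. Their poses are not given: they have to be found in the camera images.
- reader: Fixed white reader, 300 x 180 mm. Origin under it at mid-width; x points from the tray's front into the housing (away from the robot), y left, z square to its base, which leans down to the robot by about 0.05 rad. The tray's top is at z = 20 mm; from x = -55 mm to the front (x = -140 mm) it turns up a little, so the plate's path bends
- slot (a point): Middle of the top edge of the housing's front face (reader x = +25 mm, z = 72 mm), axes as the reader. The housing runs from there to x = +160 mm, 180 mm wide; below this point is the slot, 94 mm wide and 18 mm high, from which the plate sticks out. In front of it the tray has two steel rails 10 mm high with inner faces at y = +-47 mm
- stop_face (a point): Middle of the inner face of the blue stop bar across the tray's front (reader x = -130 mm, y = 0, z = 29 mm), axes as the reader. The bar is 110 mm long, 10 mm deep and stands 6 mm above the tray, 2 mm lower than the plate's top. Plate and bar must not meet with more than 12 N
- plate_front (a point): Top of the middle of the plate's front edge, x pointing to its rear edge, z up. The plate lies on the tray with 2 mm play to each rail. At the start 50 to 80 mm of it stand out of the housing and it is 75 to 105 mm from the stop. At the bend its nose is lifted. Nothing yields: the pressing force grows by some 5 to 15 N per millimetre, so follow it by feel
- plate: The loose sample plate: steel, four flush round inlays, 120 x 90 mm, 8 mm thick, 0.64 to 0.86 kg; origin under its centre, x from front to rear edge. The front 44 mm of its top is a flush, ribbed rubber strip that grips the fingertips; the steel behind is slippery. Too wide and flat to grip. Pressed with about 8 to 14 N it follows the fingers; more than 18 N between it and the fingers spoils it
- clip (a joint): Angle of the stage clip about its upright pivot pin: 0 = parked, pointing along the tray to the front (reader -x); grows anticlockwise seen from above, to 1.57 at its end stop, where it points across the plate (reader -y). Starts at 0 to 0.4. It stays where it is left; about 1 N at the knob turns it
- clip_pivot (a point): On the pivot axis of the clip, at the upper face of the clip's flat steel arm; at reader x = -72 mm, y = +72 mm, z = 39 mm; the axis is the reader's z. The arm is 14 mm wide and 4 mm thick, and passes about 4 mm above the plate when that is home
- clip_knob (a point): Centre of the clip's upright red knob: round, 12 mm diameter, 28 mm high (reader z = 39 to 67 mm), 40 mm from the pivot axis; it turns with the clip
- mount_a: Bystander: round green specimen mount with a copper disc on top, 32 mm diameter, 22 mm high; origin under its centre
- mount_b: Bystander: round green specimen mount with a steel disc on top, 32 mm diameter, 22 mm high; origin under its centre
- test_block: Bystander: square steel hardness reference block, 60 x 60 x 16 mm; origin under its centre
- mouse: Bystander: grey and white computer mouse, 100 x 60 x 30 mm; origin under its centre
- loupe: Bystander: brass magnifier standing upright, 42 mm diameter, 42 mm high; origin under its centre
- screwdriver: Bystander: screwdriver lying on the table; origin at its middle on the table
- bottle: Bystander: small bottle with red cap, 52 mm diameter, 130 mm high; origin under its centre
- stop: The blue stop bar, fixed on the reader's tray; origin under its centre

How it is judged:
By the outcome, as a careful person would: the job done as asked, in the order asked, and still so for the second after the job is handed in, with the robot touching nothing.
It also fails if it takes over 59 s, if anything falls off the work surface, if the arm or the gripper's body presses on something with over 40 N, if the wrist force passes 120 N, or if a joint passes its speed limit or range.

## Working session

There is one attempt and no reset: what is moved stays moved. The work goes in short steps, Python scripts to look and compute and a tool call to move; the robot and the scene stay as the last step left them, time stands still between calls to the robot, and variables do not carry over. Pictures are saved under pics/ and viewed, at most 10 in all, crops included, and the job is handed in when it is done.

Besides the shell and the picture viewer there is one more tool, called after "Request:" by a JSON object that holds its "method" and its "body", one argument or row to a line. move_arm: Moves the arm, as the interface text tells. Its arguments: {"type":"object","properties":{"steps":{"type":"array"},"newtons":{"type":"number"}},"required":["steps"]}

```bash
mkdir -p pics; ls
python3 - <<'E'
from rig import env
import cv2,numpy as np
for n in("scene","top"):
    c=env.camera(n); cv2.imwrite(f"pics/{n}0.png",c["image"]); np.savez(f"{n}0.npz",**c)
    print(n,c["K"].tolist(),np.round(c["extrinsics"],3).tolist())
print(env.get_obs())
E
```

```text
pics
scene [[487.3369231832232, 0.0, 313.9675279570356], [0.0, 487.3369231832232, 240.02484336780097], [0.0, 0.0, 1.0]] [[-0.307, 0.601, -0.738, 1346.549], [0.952, 0.191, -0.24, 255.755], [-0.003, -0.776, -0.63, 761.521], [0.0, 0.0, 0.0, 1.0]]
top [[518.3789433506838, 0.0, 316.39507768078425], [0.0, 518.3789433506838, 229.59899778218437], [0.0, 0.0, 1.0]] [[-0.01, -0.992, 0.126, 408.862], [-0.999, 0.005, -0.039, 19.929], [0.038, -0.126, -0.991, 1039.987], [0.0, 0.0, 0.0, 1.0]]
{'time': 0.1, 'joints': array([-1.32597522,  0.46828239, -0.01160925,  1.60350427,  0.00599089,
        1.07139356, -0.05630517]), 'qvel': array([-0.00101477, -0.00156595,  0.00145916, -0.00332615,  0.00033606,
       -0.00103281,  0.00062978]), 'joint_torque': array([ 1.23627713e-03, -5.21645272e+01, -1.24010083e-02, -2.44362903e+01,
       -5.67563251e-02,  1.40541405e-02,  5.23024346e-05]), 'tool_pos': array([184.42431942, 622.75576812, 213.75124175]), 'ee_rot': array([-4.50638245e-01, -3.10898106e+00,  2.43190640e-03]), 'ft_force': array([-0.68639297,  0.55266406,  0.05266338]), 'wrist_torque': array([-0.01427691,  0.01534121,  0.02876985]), 'gripper_force': 0.0, 'grip_width': 92.02379223686168}
```

View pics/scene0.png

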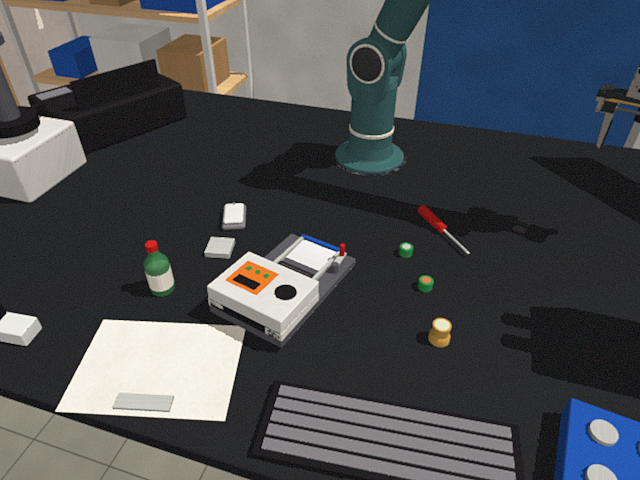

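View pics/top0.png

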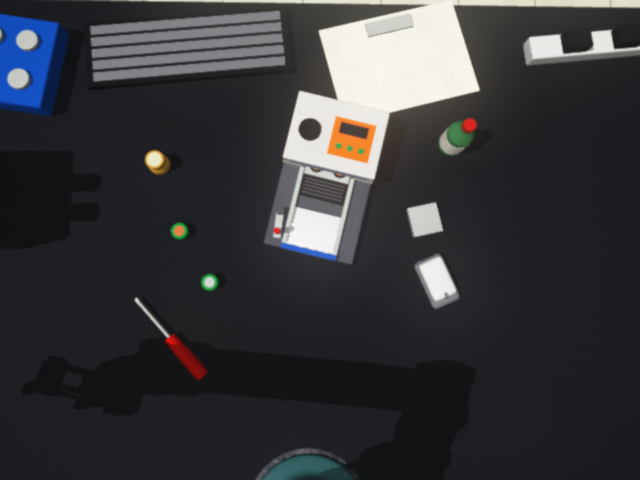

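The top view shows the blue stop at about (310,251), the rubber strip at about (323,188), the red knob at (277,231) and the housing front edge along (285,160)–(375,180). I'll enlarge both views of the reader.

Run:
```python
import cv2,numpy as np
a=cv2.imread("pics/top0.png")[150:270,255:395]; b=cv2.imread("pics/scene0.png")[225:325,205:365]
cv2.imwrite("pics/topc.png",cv2.resize(a,None,fx=5,fy=5,interpolation=cv2.INTER_CUBIC))
cv2.imwrite("pics/scenec.png",cv2.resize(b,None,fx=5,fy=5,interpolation=cv2.INTER_CUBIC))
```

```text
(no output)
```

View pics/topc.png

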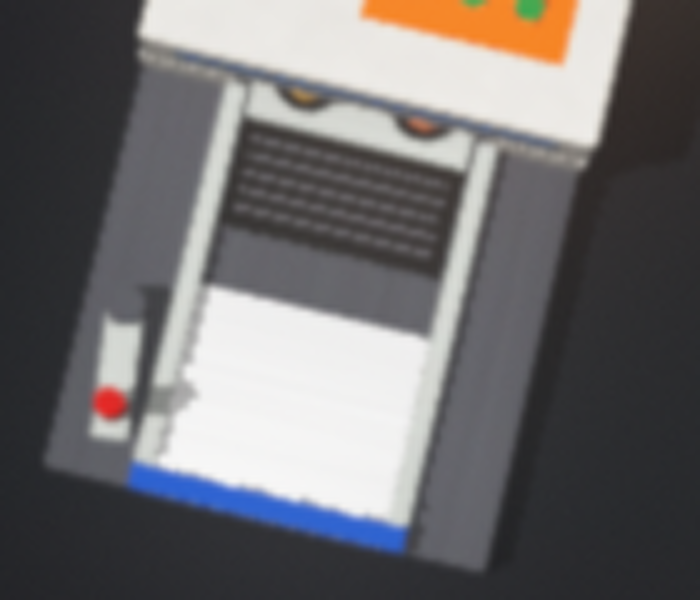

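View pics/scenec.png

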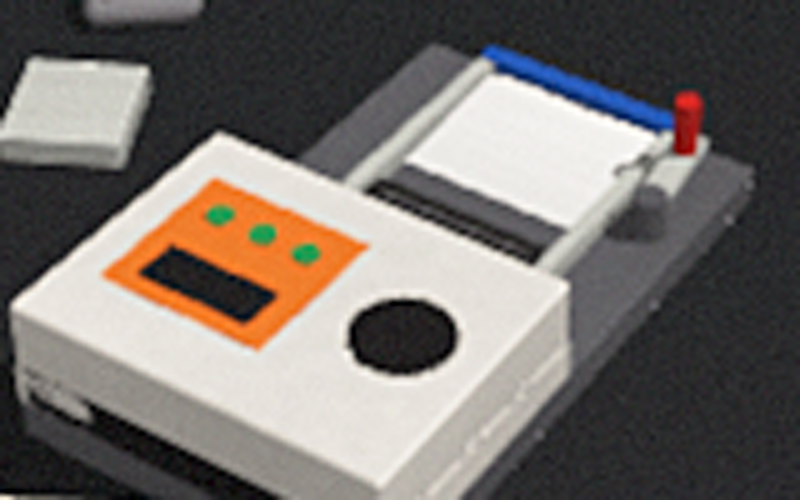

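The enlarged crops show the strip front edge (222,222)–(440,275), the bend at (207,283)–(430,338) and the stop inner edge (133,463)–(405,525). The red knob is at (109,403), and the housing corners are clear in both views. Next I'll triangulate the shared corners and fit the reader pose.

```bash
cat > h.py <<'E'
import numpy as np
from scipy.optimize import least_squares
from scipy.spatial.transform import Rotation as R
C={n:np.load(n+"0.npz") for n in("scene","top")}
def ray(n,p):
    c=C[n];E=c["extrinsics"];d=E[:3,:3]@np.linalg.solve(c["K"],[*p,1.]);return E[:3,3],d/np.linalg.norm(d)
def tri(a,b):
    (o1,d1),(o2,d2)=ray("top",a),ray("scene",b)
    s=np.linalg.lstsq(np.c_[d1,-d2],o2-o1,rcond=None)[0]
    p,q=o1+s[0]*d1,o2+s[1]*d2;return (p+q)/2,np.linalg.norm(p-q)
def proj(n,X):
    c=C[n];E=c["extrinsics"];q=c["K"]@(E[:3,:3].T@(np.asarray(X)-E[:3,3]));return q[:2]/q[2]
T=lambda u,v:((u+.5)/5-.5+255,(v+.5)/5-.5+150)
S=lambda u,v:((u+.5)/5-.5+205,(v+.5)/5-.5+225)
def plane(n,p,o,nz):
    a,d=ray(n,p);return a+d*((o-a)@nz)/(d@nz)
E
python3 - <<'E'
from h import *
for nm,a,b in [("F+",T(138,42),S(568,285)),("F-",T(592,150),S(220,133)),("R+",(300,93),S(378,490)),("R-",(388.5,110),S(15,310)),("knobtop",T(109,403),S(687,95)),("stop-",T(405,553),S(490,44))]:
    p,e=tri(a,b);print(nm,p.round(1),round(e,1))
F=[("top",T(138,42),(25,90,72)),("top",T(592,150),(25,-90,72)),("top",(300,93),(160,90,72)),("top",(388.5,110),(160,-90,72)),
("scene",S(568,285),(25,90,72)),("scene",S(220,133),(25,-90,72)),("scene",S(378,490),(160,90,72)),("scene",S(15,310),(160,-90,72)),
("top",T(133,463),(-130,55,29)),("top",T(407,525),(-130,-55,29)),("scene",S(490,44),(-140,-55,29)),("top",T(207,283),(-55,47,20)),("top",T(430,338),(-55,-47,20))]
P=lambda v:(R.from_euler("ZYX",[v[3],v[4],v[5]]),v[:3])
def f(v):
    r,t=P(v);return np.r_[np.concatenate([proj(n,r.apply(x)+t)-p for n,p,x in F]),(v[4]+.05)/.01,v[5]/.01]
s=least_squares(f,[650,0,0,-.2,-.05,0],x_scale=[1,1,1,.01,.01,.01],loss="soft_l1")
v=s.x;print(v.round(3),f(v).round(1)); r,t=P(v); np.save("pose.npy",v)
print("upslope check",r.apply([1,0,0]))
nz=r.apply([0,0,1])
g=lambda n,p,z:r.inv().apply(plane(n,p,r.apply([0,0,z])+t,nz)-t).round(1)
print("strip front",g("top",T(222,222),28),g("top",T(440,275),28),"strip rear",g("top",T(245,122),28),g("top",T(465,172),28))
print("knob top z67",g("top",T(109,403),67),g("scene",S(687,95),67))
for n in[(-130,0,29),(-72,72,39)]:print(n,(r.apply(n)+t).round(1))
E
```

```text
F+ [669.1  44.8  77.2] 1.3
F- [ 626.5 -127.    78.7] 0.1
R+ [796.7  11.   80.5] 0.4
R- [ 759.8 -156.9   88.4] 3.7
knobtop [531.4  56.5  71.2] 0.4
stop- [476.6 -56.5  31.9] 1.1
[ 6.27281e+02 -3.64140e+01  5.65700e+00 -2.40000e-01 -4.70000e-02
 -2.00000e-03] [-0.4 -0.6  1.  -0.2 -1.6 -2.8  0.9  1.9  0.8 -0.1 -0.8 -0.1  0.5  0.3
 -2.1 -0.2  0.3  0.   0.2  0.6 -0.1  1.3 -1.5  0.6 -0.1  0.5  0.3 -0.2]
upslope check [ 0.97022133 -0.23762874  0.04693785]
strip front [-29.2  43.9  28. ] [-29.6 -44.8  28. ] strip rear [11.8 44.4 28. ] [ 12.8 -45.1  28. ]
knob top z67 [-111.9   67.7   67. ] [-116.8   64.7   67. ]
(-130, 0, 29) [499.8  -5.1  28.5]
(-72, 72, 39) [572.8  51.2  41.1]
```

The two views agree: stop face at about (500,-5,28.5), strip from reader x=-30 to +13 and knob at about 0.1 rad. Triangulated heights match the text to within a few mm. I'll work out the move to above the strip.

```bash
cat >> h.py <<'E'
try:
    v=np.load("pose.npy"); r=R.from_euler("ZYX",v[3:]); t=v[:3]
    W=lambda p:r.apply(p)+t
    RD=lambda w:r.inv().apply(np.asarray(w)-t)
    def turn(cur,a=0):  # turn to tool z=-reader z, tool y at angle a from reader y
        want=r*R.from_euler("z",a)*R.from_euler("y",np.pi)
        return (want*R.from_rotvec(cur).inv()).as_rotvec()
except OSError: pass
E
python3 - <<'E'
from h import *
from rig import env
o=env.get_obs()
print("press",W([-14,0,28]).round(1),"shift to 40 above",(W([-14,0,68])-o["tool_pos"]).round(1),turn(o["ee_rot"]).round(4),"unit -x",r.apply([-1,0,0]).round(4),"z",r.apply([0,0,1]).round(4))
E
```

```text
press [612.4 -32.7  33. ] shift to 40 above [ 426.2 -654.9 -140.8] [-0.013  -0.045   0.0477] unit -x [-0.9702  0.2376 -0.0469] z [-0.045   0.0134  0.9989]
```

Request:
{"method": "move_arm", "body": {
  "steps": [
    [0,0.426,-0.655,-0.06,-0.013,-0.045,0.048],
    [0,0.426,-0.655,-0.06,-0.013,-0.045,0.048],
    [0,0.426,-0.655,-0.06,-0.013,-0.045,0.048],
    [0,0.426,-0.655,-0.06,-0.013,-0.045,0.048],
    [0,0.426,-0.655,-0.06,-0.013,-0.045,0.048],
    [0,0.426,-0.655,-0.06,-0.013,-0.045,0.048],
    [0,0.426,-0.655,-0.06,-0.013,-0.045,0.048],
    [0,0.426,-0.655,-0.06,-0.013,-0.045,0.048],
    [0,0.426,-0.655,-0.06,-0.013,-0.045,0.048],
    [0,0.426,-0.655,-0.06,-0.013,-0.045,0.048],
    [0,0.426,-0.655,-0.06,-0.013,-0.045,0.048],
    [0,0.426,-0.655,-0.06,-0.013,-0.045,0.048]
  ]
}}

```text
time: 1.1
tool_pos: [456.9, 203.4, 176.2]
ee_rot: [0.37, 3.073, -0.01]
ft_force: [0.4, 1.0, 0.0]
grip_width: 13.7
gripper_force: 0.0
```

Request:
{"method": "move_arm", "body": {
  "steps": [
    [0,0.15,-0.23,-0.02,0,0,0],
    [0,0.15,-0.23,-0.02,0,0,0],
    [0,0.15,-0.23,-0.02,0,0,0],
    [0,0.15,-0.23,-0.02,0,0,0],
    [0,0.15,-0.23,-0.02,0,0,0],
    [0,0.15,-0.23,-0.02,0,0,0],
    [0,0.15,-0.23,-0.02,0,0,0],
    [0,0.15,-0.23,-0.02,0,0,0],
    [0,0.15,-0.23,-0.02,0,0,0],
    [0,0.15,-0.23,-0.02,0,0,0]
  ]
}}

```text
time: 1.93
tool_pos: [605.6, -23.6, 155.7]
ee_rot: [0.369, 3.075, -0.009]
ft_force: [-0.2, -0.9, 0.1]
grip_width: 0.3
gripper_force: 0.0
```

```bash
cat > st.py <<'E'
from h import *
from rig import env
o=env.get_obs()
print("t",o["time"],"pos",o["tool_pos"].round(1),"reader",RD(o["tool_pos"]).round(1),"turn",turn(o["ee_rot"]).round(4),"F",o["ft_force"].round(2),"Fr",r.inv().apply(o["ft_force"]).round(2),"w",round(o["grip_width"],1),o["joints"].round(2))
E
python3 st.py; python3 -c "
from h import *;print((W([-14,0,45])-0).round(1))"
```

```text
t 1.9333 pos [605.6 -23.6 155.7] reader [-17.    6.9 151.1] turn [-0.0023 -0.0012 -0.0012] F [-0.17 -0.86  0.14] Fr [ 0.05 -0.87  0.14] w 0.3 [-0.24  0.44  0.28  1.82 -0.14  0.86  1.44]
[611.7 -32.5  49.9]
```

Request:
{"method": "move_arm", "body": {
  "steps": [
    [0,0.006,-0.009,-0.04,0,0,0],
    [0,0.006,-0.009,-0.07,0,0,0],
    [0,0.006,-0.009,-0.09,0,0,0],
    [0,0.006,-0.009,-0.1,0,0,0],
    [0,0.006,-0.009,-0.106,0,0,0],
    [0,0.006,-0.009,-0.106,0,0,0],
    [0,0.006,-0.009,-0.106,0,0,0]
  ]
}}

```text
time: 2.52
tool_pos: [613.0, -32.9, 51.3]
ee_rot: [0.369, 3.072, -0.009]
ft_force: [0.7, 0.3, -0.0]
grip_width: 0.3
gripper_force: 0.0
```

```bash
python3 st.py
python3 - <<'E'
from rig import env
import cv2,numpy as np
a=env.camera("top")["image"][150:270,255:395]; b=env.camera("scene")["image"][195:315,225:365]
cv2.imwrite("pics/c1.png",cv2.resize(np.hstack([a,b]),(800,343),interpolation=cv2.INTER_CUBIC))
E
```

```text
t 2.5167 pos [613.  -32.9  51.3] reader [-12.5  -0.1  46.3] turn [-0.0018  0.0018 -0.0015] F [ 0.72  0.26 -0.02] Fr [ 0.64  0.42 -0.05] w 0.3 [-0.19  0.6   0.24  1.86 -0.2   0.67  1.5 ]
```

View pics/c1.png

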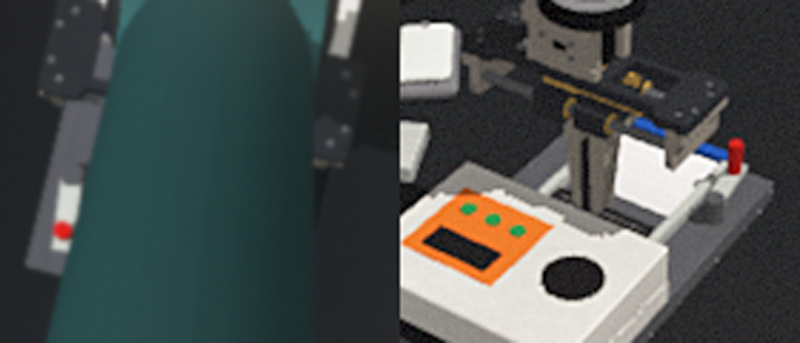

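The fingertips sit over the strip, and the body is clear of the knob and housing. I'll come down by feel.

Request:
{"method": "move_arm", "body": {
  "steps": [
    [0,0,0,-0.008,0,0,0],
    [0,0,0,-0.013,0,0,0],
    [0,0,0,-0.014,0,0,0],
    [0,0,0,-0.014,0,0,0]
  ]
}}

```text
time: 2.95
tool_pos: [611.9, -33.7, 35.8]
ee_rot: [0.371, 3.074, -0.01]
ft_force: [-0.5, -0.6, 0.1]
grip_width: 0.6
gripper_force: 0.0
```

Request:
{"method": "move_arm", "body": {
  "steps": [
    [0,0,0,-0.0005,0,0,0],
    [0,0,0,-0.001,0,0,0],
    [0,0,0,-0.0015,0,0,0],
    [0,0,0,-0.0015,0,0,0]
  ]
}}

```text
time: 3.28
tool_pos: [612.5, -33.7, 34.9]
ee_rot: [0.37, 3.073, -0.01]
ft_force: [-0.4, 0.7, -0.3]
grip_width: 0.6
gripper_force: 0.0
```

Request:
{"method": "move_arm", "body": {
  "steps": [
    [0,0,0,-0.0005,0,0,0],
    [0,0,0,-0.001,0,0,0],
    [0,0,0,-0.001,0,0,0]
  ]
}}

```text
time: 3.53
tool_pos: [612.5, -33.7, 34.8]
ee_rot: [0.37, 3.073, -0.009]
ft_force: [-2.8, 0.6, 8.1]
grip_width: 0.6
gripper_force: 3.9
```

Request:
{"method": "move_arm", "body": {
  "steps": [
    [0,0,0,-0.0002,0,0,0],
    [0,-0.0005,0.0001,-0.0003,0,0,0],
    [0,-0.001,0.0002,-0.0003,0,0,0],
    [0,-0.0019,0.0005,-0.0004,0,0,0],
    [0,-0.0029,0.0007,-0.0004,0,0,0],
    [0,-0.0039,0.001,-0.0005,0,0,0]
  ]
}}

```text
time: 4.03
tool_pos: [610.7, -33.1, 34.7]
ee_rot: [0.37, 3.068, -0.01]
ft_force: [1.6, 0.0, 6.4]
grip_width: 0.5
gripper_force: 3.1
```

```bash
python3 st.py
```

```text
t 4.0333 pos [610.7 -33.1  34.7] reader [-15.5  -0.8  29.9] turn [-0.0011  0.0051 -0.0002] F [1.63 0.01 6.39] Fr [1.87 0.39 6.31] w 0.5 [-0.19  0.62  0.24  1.87 -0.21  0.63  1.5 ]
```

Request:
{"method": "move_arm", "body": {
  "steps": [
    [0,0,0,-0.0002,0,0,0],
    [0,0,0,-0.0004,0,0,0],
    [0,-0.001,0.0002,-0.0005,0,0,0],
    [0,-0.0019,0.0005,-0.0006,0,0,0],
    [0,-0.0029,0.0007,-0.0006,0,0,0],
    [0,-0.0039,0.001,-0.0007,0,0,0],
    [0,-0.0049,0.0012,-0.0007,0,0,0]
  ]
}}

```text
time: 4.62
tool_pos: [606.5, -31.8, 34.5]
ee_rot: [0.37, 3.067, -0.009]
ft_force: [2.6, -0.7, 7.4]
grip_width: 0.6
gripper_force: 3.7
```

```bash
python3 st.py
```

```text
t 4.6167 pos [606.5 -31.8  34.5] reader [-19.9  -0.5  29.8] turn [-0.0012  0.0065 -0.0002] F [ 2.63 -0.7   7.44] Fr [ 3.06 -0.07  7.3 ] w 0.6 [-0.19  0.61  0.24  1.88 -0.21  0.62  1.5 ]
```

Request:
{"method": "move_arm", "body": {
  "steps": [
    [0,0,0,-0.0003,0,0,0],
    [0,-0.001,0.0002,-0.0006,0,0,0],
    [0,-0.0019,0.0005,-0.0007,0,0,0],
    [0,-0.0029,0.0007,-0.0007,0,0,0],
    [0,-0.0039,0.001,-0.0008,0,0,0],
    [0,-0.0049,0.0012,-0.0008,0,0,0],
    [0,-0.0058,0.0014,-0.0009,0,0,0]
  ]
}}

```text
time: 5.2
tool_pos: [601.6, -30.5, 34.3]
ee_rot: [0.37, 3.065, -0.009]
ft_force: [3.6, -0.5, 11.0]
grip_width: 0.5
gripper_force: 5.3
```

```bash
python3 st.py
python3 - <<'E'
from rig import env
import cv2,numpy as np
b=env.camera("scene")["image"][195:315,225:365]
cv2.imwrite("pics/c2.png",cv2.resize(b,None,fx=5,fy=5,interpolation=cv2.INTER_CUBIC))
E
```

```text
t 5.2 pos [601.6 -30.5  34.3] reader [-25.   -0.4  29.8] turn [-0.0011  0.0084 -0.0002] F [ 3.55 -0.49 11.  ] Fr [ 4.08  0.35 10.82] w 0.5 [-0.19  0.6   0.24  1.89 -0.21  0.61  1.5 ]
```

View pics/c2.png

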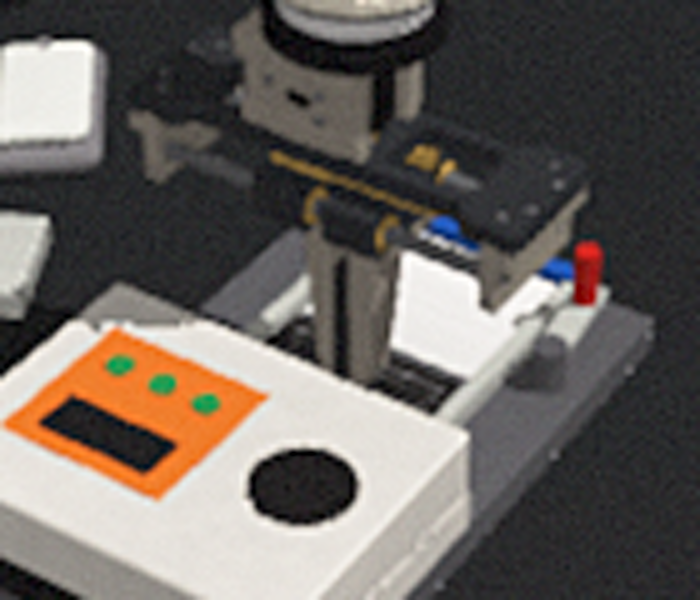

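The fingers are pressing on the strip at 11 N. I'll check numerically whether the plate follows, using a brightness profile along the tray.

```bash
cat > prof.py <<'E'
from h import *
from rig import env
import cv2,sys
im0=C["scene"]["image"];im=env.camera("scene")["image"]
for y in map(float,sys.argv[3:]):
    xs=np.arange(float(sys.argv[1]),float(sys.argv[2]),-4.)
    m=np.array([proj("scene",W([x,y,26])) for x in xs],np.float32)
    for k in(im0,im):print(y,[(int(x),int(g)) for x,g in zip(xs,cv2.remap(cv2.cvtColor(k,6),m[None,:,0],m[None,:,1],1)[0])])
E
python3 prof.py 0 -70 32 40
```

```text
32.0 [(0, 225), (-4, 225), (-8, 223), (-12, 226), (-16, 236), (-20, 180), (-24, 41), (-28, 66), (-32, 39), (-36, 90), (-40, 97), (-44, 91), (-48, 92), (-52, 225), (-56, 240), (-60, 234), (-64, 236), (-68, 236)]
32.0 [(0, 224), (-4, 223), (-8, 224), (-12, 226), (-16, 236), (-20, 179), (-24, 31), (-28, 30), (-32, 41), (-36, 62), (-40, 59), (-44, 41), (-48, 93), (-52, 228), (-56, 240), (-60, 236), (-64, 236), (-68, 235)]
40.0 [(0, 226), (-4, 226), (-8, 225), (-12, 226), (-16, 234), (-20, 162), (-24, 49), (-28, 36), (-32, 45), (-36, 82), (-40, 98), (-44, 91), (-48, 102), (-52, 206), (-56, 240), (-60, 237), (-64, 237), (-68, 238)]
40.0 [(0, 227), (-4, 226), (-8, 224), (-12, 226), (-16, 232), (-20, 162), (-24, 42), (-28, 49), (-32, 45), (-36, 49), (-40, 35), (-44, 43), (-48, 99), (-52, 207), (-56, 240), (-60, 236), (-64, 237), (-68, 238)]
```

The plate follows: its front edge moved about 12 mm, the same as the fingers.

Request:
{"method": "move_arm", "body": {
  "steps": [
    [0,-0.001,0.0002,-5e-05,0,0,0],
    [0,-0.0019,0.0005,-0.0001,0,0,0],
    [0,-0.0029,0.0007,-0.00015,0,0,0],
    [0,-0.0039,0.001,-0.0002,0,0,0],
    [0,-0.0049,0.0012,-0.00025,0,0,0],
    [0,-0.0058,0.0014,-0.0003,0,0,0],
    [0,-0.0068,0.0017,-0.00035,0,0,0],
    [0,-0.0078,0.0019,-0.0004,0,0,0]
  ]
}}

```text
time: 5.97
tool_pos: [593.9, -28.5, 33.8]
ee_rot: [0.37, 3.065, -0.009]
ft_force: [2.7, -0.4, 10.4]
grip_width: 0.1
gripper_force: 5.2
```

```bash
python3 st.py
```

```text
t 5.9667 pos [593.9 -28.5  33.8] reader [-33.   -0.4  29.8] turn [-0.0012  0.0085 -0.0002] F [ 2.71 -0.37 10.4 ] Fr [ 3.21  0.26 10.26] w 0.1 [-0.2   0.6   0.24  1.91 -0.21  0.6   1.5 ]
```

Request:
{"method": "move_arm", "body": {
  "steps": [
    [0,-0.001,0.0002,-5e-05,0,0,0],
    [0,-0.0019,0.0005,-0.0001,0,0,0],
    [0,-0.0029,0.0007,-0.00015,0,0,0],
    [0,-0.0039,0.001,-0.0002,0,0,0],
    [0,-0.0049,0.0012,-0.0002,0,0,0],
    [0,-0.0058,0.0014,-0.0002,0,0,0],
    [0,-0.0068,0.0017,-0.0002,0,0,0]
  ]
}}

```text
time: 6.55
tool_pos: [587.1, -26.9, 33.5]
ee_rot: [0.37, 3.065, -0.009]
ft_force: [4.8, -1.5, 10.1]
grip_width: 0.8
gripper_force: 4.7
```

```bash
python3 st.py
```

```text
t 6.55 pos [587.1 -26.9  33.5] reader [-39.9  -0.4  29.8] turn [-0.0011  0.0087 -0.0002] F [ 4.75 -1.45 10.12] Fr [ 5.43 -0.3   9.88] w 0.8 [-0.2   0.59  0.23  1.93 -0.21  0.59  1.49]
```

Request:
{"method": "move_arm", "body": {
  "steps": [
    [0,-0.001,0.0002,0,0,0,0],
    [0,-0.0019,0.0005,0,0,0,0],
    [0,-0.0029,0.0007,0,0,0,0],
    [0,-0.0039,0.001,0,0,0,0],
    [0,-0.0049,0.0012,0,0,0,0],
    [0,-0.0058,0.0014,0,0,0,0]
  ]
}}

```text
time: 7.05
tool_pos: [581.5, -25.5, 33.6]
ee_rot: [0.37, 3.064, -0.009]
ft_force: [4.2, -1.7, 8.9]
grip_width: 0.5
gripper_force: 4.8
```

```bash
python3 st.py
```

```text
t 7.05 pos [581.5 -25.5  33.6] reader [-45.7  -0.4  30.1] turn [-0.0011  0.009  -0.0001] F [ 4.25 -1.72  8.89] Fr [ 4.95 -0.68  8.67] w 0.5 [-0.2   0.58  0.23  1.94 -0.21  0.58  1.49]
```

Request:
{"method": "move_arm", "body": {
  "steps": [
    [0,-0.001,0.0002,-0.0002,0,0,0],
    [0,-0.0019,0.0005,-0.0003,0,0,0],
    [0,-0.0029,0.0007,-0.0003,0,0,0],
    [0,-0.0039,0.001,-0.0003,0,0,0],
    [0,-0.0049,0.0012,-0.0003,0,0,0],
    [0,-0.0058,0.0014,-0.0004,0,0,0],
    [0,-0.0068,0.0017,-0.0004,0,0,0],
    [0,-0.0078,0.0019,-0.0004,0,0,0]
  ]
}}

```text
time: 7.72
tool_pos: [574.6, -23.7, 33.6]
ee_rot: [0.37, 3.063, -0.009]
ft_force: [4.2, -0.6, 11.3]
grip_width: 0.3
gripper_force: 5.8
```

```bash
python3 st.py; python3 prof.py -32 -112 32 40
```

```text
t 7.7167 pos [574.6 -23.7  33.6] reader [-52.9  -0.3  30.5] turn [-0.0011  0.0107 -0.0001] F [ 4.22 -0.61 11.27] Fr [ 4.77  0.38 11.06] w 0.3 [-0.21  0.57  0.23  1.96 -0.21  0.57  1.49]
32.0 [(-32, 39), (-36, 90), (-40, 97), (-44, 91), (-48, 92), (-52, 225), (-56, 240), (-60, 234), (-64, 236), (-68, 236), (-72, 236), (-76, 238), (-80, 238), (-84, 236), (-88, 238), (-92, 237), (-96, 238), (-100, 238), (-104, 242), (-108, 240)]
32.0 [(-32, 38), (-36, 46), (-40, 58), (-44, 55), (-48, 41), (-52, 43), (-56, 27), (-60, 36), (-64, 57), (-68, 62), (-72, 73), (-76, 212), (-80, 244), (-84, 238), (-88, 239), (-92, 239), (-96, 238), (-100, 239), (-104, 242), (-108, 239)]
40.0 [(-32, 45), (-36, 82), (-40, 98), (-44, 91), (-48, 102), (-52, 206), (-56, 240), (-60, 237), (-64, 237), (-68, 238), (-72, 237), (-76, 240), (-80, 240), (-84, 239), (-88, 240), (-92, 238), (-96, 199), (-100, 176), (-104, 218), (-108, 245)]
40.0 [(-32, 66), (-36, 42), (-40, 40), (-44, 44), (-48, 32), (-52, 37), (-56, 42), (-60, 37), (-64, 45), (-68, 26), (-72, 83), (-76, 217), (-80, 244), (-84, 239), (-88, 240), (-92, 239), (-96, 200), (-100, 177), (-104, 215), (-108, 245)]
```

Request:
{"method": "move_arm", "body": {
  "steps": [
    [0,-0.001,0.0002,0,0,0,0],
    [0,-0.0019,0.0005,0,0,0,0],
    [0,-0.0029,0.0007,0,0,0,0],
    [0,-0.0039,0.001,0,0,0,0],
    [0,-0.0049,0.0012,0,0,0,0],
    [0,-0.0058,0.0014,0,0,0,0],
    [0,-0.0068,0.0017,0,0,0,0],
    [0,-0.0078,0.0019,0,0,0,0],
    [0,-0.0087,0.0021,0,0,0,0],
    [0,-0.0097,0.0024,0,0,0,0]
  ]
}}

```text
time: 8.6
tool_pos: [565.1, -21.3, 33.8]
ee_rot: [0.37, 3.062, -0.009]
ft_force: [5.6, -0.9, 12.5]
grip_width: 0.3
gripper_force: 6.2
```

```bash
python3 st.py
```

```text
t 8.6 pos [565.1 -21.3  33.8] reader [-62.6  -0.2  31.1] turn [-0.0011  0.0113 -0.0001] F [ 5.65 -0.92 12.5 ] Fr [ 6.28  0.42 12.22] w 0.3 [-0.22  0.56  0.23  1.99 -0.21  0.56  1.49]
```

Request:
{"method": "move_arm", "body": {
  "steps": [
    [0,-0.001,0.0002,0.0001,0,0,0],
    [0,-0.0019,0.0005,0.0001,0,0,0],
    [0,-0.0029,0.0007,0.0002,0,0,0],
    [0,-0.0039,0.001,0.0002,0,0,0],
    [0,-0.0049,0.0012,0.0002,0,0,0],
    [0,-0.0058,0.0014,0.0003,0,0,0],
    [0,-0.0068,0.0017,0.0003,0,0,0],
    [0,-0.0078,0.0019,0.0003,0,0,0],
    [0,-0.0087,0.0021,0.0003,0,0,0],
    [0,-0.0097,0.0024,0.0003,0,0,0]
  ]
}}

```text
time: 9.43
tool_pos: [555.3, -18.8, 33.9]
ee_rot: [0.37, 3.062, -0.009]
ft_force: [5.1, -1.0, 11.7]
grip_width: 0.2
gripper_force: 6.1
```

```bash
python3 st.py
```

```text
t 9.4333 pos [555.3 -18.8  33.9] reader [-72.7  -0.1  31.7] turn [-0.0011  0.0109 -0.0001] F [ 5.11 -1.05 11.72] Fr [ 5.76  0.17 11.47] w 0.2 [-0.22  0.55  0.24  2.01 -0.21  0.55  1.48]
```

Request:
{"method": "move_arm", "body": {
  "steps": [
    [0,-0.001,0.0002,0,0,0,0],
    [0,-0.0019,0.0005,0,0,0,0],
    [0,-0.0029,0.0007,0.0001,0,0,0],
    [0,-0.0039,0.001,0.0001,0,0,0],
    [0,-0.0049,0.0012,0.0001,0,0,0],
    [0,-0.0058,0.0014,0.0001,0,0,0],
    [0,-0.0068,0.0017,0.0002,0,0,0],
    [0,-0.0078,0.0019,0.0002,0,0,0],
    [0,-0.0087,0.0021,0.0002,0,0,0],
    [0,-0.0097,0.0024,0.0002,0,0,0]
  ]
}}

```text
time: 10.27
tool_pos: [545.6, -16.4, 34.0]
ee_rot: [0.37, 3.062, -0.008]
ft_force: [4.8, -0.9, 13.0]
grip_width: 0.7
gripper_force: 6.1
```

```bash
python3 st.py
```

```text
t 10.2667 pos [545.6 -16.4  34. ] reader [-82.7  -0.1  32.3] turn [-0.0012  0.0109 -0.    ] F [ 4.83 -0.91 12.98] Fr [ 5.51  0.23 12.74] w 0.7 [-0.23  0.53  0.24  2.03 -0.21  0.54  1.48]
```

Request:
{"method": "move_arm", "body": {
  "steps": [
    [0,-0.001,0.0002,0.0001,0,0,0],
    [0,-0.0019,0.0005,0.0002,0,0,0],
    [0,-0.0029,0.0007,0.0002,0,0,0],
    [0,-0.0039,0.001,0.0003,0,0,0],
    [0,-0.0049,0.0012,0.0003,0,0,0],
    [0,-0.0058,0.0014,0.0003,0,0,0],
    [0,-0.0068,0.0017,0.0004,0,0,0],
    [0,-0.0078,0.0019,0.0004,0,0,0],
    [0,-0.0087,0.0021,0.0004,0,0,0],
    [0,-0.0097,0.0024,0.0004,0,0,0]
  ]
}}

```text
time: 11.1
tool_pos: [535.5, -13.9, 34.1]
ee_rot: [0.37, 3.063, -0.008]
ft_force: [4.5, -0.9, 11.0]
grip_width: 0.5
gripper_force: 5.7
```

```bash
python3 st.py; python3 prof.py -80 -144 30 38
```

```text
t 11.1 pos [535.5 -13.9  34.1] reader [-93.   -0.1  32.9] turn [-0.0013  0.0101 -0.0001] F [ 4.49 -0.88 10.97] Fr [ 5.08  0.18 10.74] w 0.5 [-0.24  0.52  0.24  2.06 -0.21  0.53  1.47]
30.0 [(-80, 239), (-84, 236), (-88, 238), (-92, 239), (-96, 238), (-100, 239), (-104, 242), (-108, 240), (-112, 240), (-116, 241), (-120, 242), (-124, 247), (-128, 238), (-132, 97), (-136, 55), (-140, 80)]
30.0 [(-80, 45), (-84, 43), (-88, 46), (-92, 50), (-96, 50), (-100, 40), (-104, 39), (-108, 64), (-112, 62), (-116, 95), (-120, 235), (-124, 253), (-128, 239), (-132, 99), (-136, 54), (-140, 80)]
38.0 [(-80, 240), (-84, 238), (-88, 239), (-92, 241), (-96, 233), (-100, 228), (-104, 237), (-108, 245), (-112, 243), (-116, 241), (-120, 243), (-124, 248), (-128, 235), (-132, 120), (-136, 53), (-140, 79)]
38.0 [(-80, 48), (-84, 48), (-88, 50), (-92, 50), (-96, 49), (-100, 41), (-104, 46), (-108, 49), (-112, 28), (-116, 95), (-120, 235), (-124, 252), (-128, 236), (-132, 123), (-136, 51), (-140, 78)]
```

Request:
{"method": "move_arm", "body": {
  "steps": [
    [0,-0.001,0.0002,0,0,0,0],
    [0,-0.0019,0.0005,0,0,0,0],
    [0,-0.0029,0.0007,0,0,0,0],
    [0,-0.0039,0.001,0.0001,0,0,0],
    [0,-0.0049,0.0012,0.0001,0,0,0],
    [0,-0.0058,0.0014,0.0001,0,0,0],
    [0,-0.0068,0.0017,0.0001,0,0,0],
    [0,-0.0078,0.0019,0.0001,0,0,0],
    [0,-0.0087,0.0021,0.0001,0,0,0],
    [0,-0.0097,0.0024,0.0001,0,0,0]
  ]
}}

```text
time: 11.98
tool_pos: [526.0, -11.5, 34.3]
ee_rot: [0.37, 3.063, -0.008]
ft_force: [5.0, -1.8, 12.3]
grip_width: 0.2
gripper_force: 6.0
```

```bash
python3 st.py
```

```text
t 11.9833 pos [526.  -11.5  34.3] reader [-102.8   -0.    33.5] turn [-0.0013  0.0104 -0.    ] F [ 4.95 -1.78 12.28] Fr [ 5.8  -0.58 12.02] w 0.2 [-0.24  0.51  0.24  2.08 -0.2   0.52  1.47]
```

Request:
{"method": "move_arm", "body": {
  "steps": [
    [0,-0.0008,0.0002,0.0001,0,0,0],
    [0,-0.0016,0.0004,0.0001,0,0,0],
    [0,-0.0024,0.0006,0.0002,0,0,0],
    [0,-0.0032,0.0008,0.0002,0,0,0],
    [0,-0.004,0.001,0.0002,0,0,0],
    [0,-0.0048,0.0012,0.0002,0,0,0],
    [0,-0.0056,0.0014,0.0002,0,0,0]
  ]
}}

```text
time: 12.57
tool_pos: [520.3, -10.1, 34.4]
ee_rot: [0.37, 3.063, -0.008]
ft_force: [4.2, -1.6, 11.5]
grip_width: 0.6
gripper_force: 5.8
```

```bash
python3 st.py
```

```text
t 12.5667 pos [520.3 -10.1  34.4] reader [-108.7    0.    33.9] turn [-0.0014  0.0101 -0.0001] F [ 4.24 -1.58 11.48] Fr [ 5.03 -0.55 11.26] w 0.6 [-0.25  0.5   0.24  2.09 -0.2   0.51  1.46]
```

Request:
{"method": "move_arm", "body": {
  "steps": [
    [0,-0.0004,0.0001,0,0,0,0],
    [0,-0.0008,0.0002,0,0,0,0],
    [0,-0.0012,0.0003,0,0,0,0],
    [0,-0.0016,0.0004,0,0,0,0],
    [0,-0.002,0.0005,0,0,0,0],
    [0,-0.0024,0.0006,0,0,0,0]
  ]
}}

```text
time: 13.07
tool_pos: [517.9, -9.5, 34.4]
ee_rot: [0.37, 3.063, -0.008]
ft_force: [5.1, -1.4, 12.4]
grip_width: 0.4
gripper_force: 5.9
```

Request:
{"method": "move_arm", "body": {
  "steps": [
    [0,-0.0004,0.0001,0,0,0,0],
    [0,-0.0008,0.0002,0,0,0,0],
    [0,-0.0012,0.0003,0,0,0,0],
    [0,-0.0016,0.0004,0,0,0,0]
  ]
}}

```text
time: 13.4
tool_pos: [516.5, -9.1, 34.4]
ee_rot: [0.37, 3.063, -0.008]
ft_force: [6.0, -0.9, 11.2]
grip_width: 0.4
gripper_force: 5.5
```

```bash
python3 st.py;  python3 prof.py -100 -144 30 38
```

```text
t 13.4 pos [516.5  -9.1  34.4] reader [-1.126e+02  1.000e-01  3.410e+01] turn [-0.0014  0.0106 -0.    ] F [ 5.95 -0.9  11.24] Fr [ 6.51  0.52 10.94] w 0.4 [-0.25  0.5   0.24  2.1  -0.2   0.51  1.46]
30.0 [(-100, 239), (-104, 242), (-108, 240), (-112, 240), (-116, 241), (-120, 242), (-124, 247), (-128, 238), (-132, 97), (-136, 55), (-140, 80)]
30.0 [(-100, 35), (-104, 37), (-108, 45), (-112, 36), (-116, 52), (-120, 34), (-124, 45), (-128, 83), (-132, 90), (-136, 62), (-140, 73)]
38.0 [(-100, 228), (-104, 237), (-108, 245), (-112, 243), (-116, 241), (-120, 243), (-124, 248), (-128, 235), (-132, 120), (-136, 53), (-140, 79)]
38.0 [(-100, 43), (-104, 41), (-108, 48), (-112, 34), (-116, 39), (-120, 43), (-124, 40), (-128, 46), (-132, 41), (-136, 41), (-140, 72)]
```

Request:
{"method": "move_arm", "body": {
  "steps": [
    [0,-0.0004,0.0001,0,0,0,0],
    [0,-0.0008,0.0002,0,0,0,0],
    [0,-0.0012,0.0003,0,0,0,0]
  ]
}}

```text
time: 13.7
tool_pos: [516.2, -9.0, 34.5]
ee_rot: [0.37, 3.061, -0.008]
ft_force: [6.9, -1.5, 8.1]
grip_width: 0.2
gripper_force: 4.0
```

Request:
{"method": "move_arm", "body": {
  "steps": [
    [0,-0.0003,0.0001,0,0,0,0],
    [0,-0.0006,0.0002,0,0,0,0],
    [0,-0.0009,0.0002,0,0,0,0]
  ]
}}

```text
time: 13.95
tool_pos: [515.8, -8.9, 34.5]
ee_rot: [0.37, 3.06, -0.008]
ft_force: [8.9, -1.5, 7.5]
grip_width: 0.4
gripper_force: 3.7
```

```bash
python3 st.py
```

```text
t 13.95 pos [515.8  -8.9  34.5] reader [-1.134e+02  1.000e-01  3.420e+01] turn [-0.0009  0.0133  0.0002] F [ 8.9  -1.45  7.5 ] Fr [9.33 0.69 7.07] w 0.4 [-0.25  0.5   0.24  2.11 -0.2   0.5   1.46]
```

Contact: the TCP stopped at reader x=-113, which matches the prediction, and the drag rose. One small settling push, then lift off.

Request:
{"method": "move_arm", "body": {
  "steps": [
    [0,-0.0002,0,-0.0002,0,0,0],
    [0,-0.0004,0.0001,-0.0003,0,0,0],
    [0,-0.0004,0.0001,-0.0003,0,0,0]
  ]
}}

```text
time: 14.2
tool_pos: [515.7, -8.9, 34.5]
ee_rot: [0.37, 3.059, -0.008]
ft_force: [7.9, -1.7, 9.2]
grip_width: 0.5
gripper_force: 4.6
```

Request:
{"method": "move_arm", "body": {
  "steps": [
    [0,0,0,0.0005,0,0,0],
    [0,0,0,0.0015,0,0,0],
    [0,0,0,0.003,0,0,0],
    [0,0,0,0.01,0,0,0],
    [0,0,0,0.03,0,0,0],
    [0.03,0,0,0.06,0,0,0],
    [0.03,0,0,0.09,0,0,0],
    [0.03,0,0,0.09,0,0,0]
  ]
}}

```text
time: 14.87
tool_pos: [511.0, -8.1, 126.0]
ee_rot: [0.37, 3.067, -0.007]
ft_force: [1.2, 0.4, -1.0]
grip_width: 18.6
gripper_force: 0.0
```

```bash
python3 st.py
python3 - <<'E'
from rig import env
import cv2,numpy as np
a=env.camera("top")["image"][150:270,255:395]; b=env.camera("scene")["image"][215:315,245:365]
cv2.imwrite("pics/c3.png",np.hstack([cv2.resize(a,(400,343),interpolation=cv2.INTER_CUBIC),cv2.resize(b,(400,343),interpolation=cv2.INTER_CUBIC)]))
E
```

```text
t 14.8667 pos [511.   -8.1 126. ] reader [-113.9   -0.5  125.8] turn [-0.0026  0.0063 -0.0002] F [ 1.23  0.36 -0.98] Fr [ 1.06  0.65 -1.03] w 18.6 [-0.31  0.33  0.3   2.07 -0.13  0.71  1.4 ]
```

View pics/c3.png

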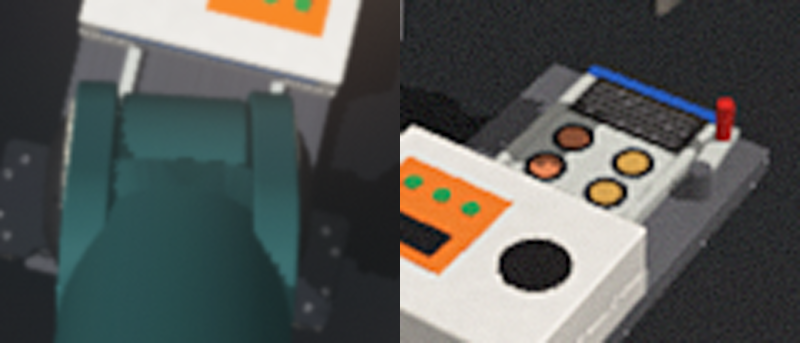

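The plate is flush along the blue bar in the scene view, with all four inlays out and the clip untouched. Next, the knob.

Run:
```python
from h import *
from rig import env
o=env.get_obs();p=o["tool_pos"]
a=.108;K=lambda a,z:np.array([-72-40*np.cos(a),72-40*np.sin(a),z])
print(turn(o["ee_rot"],.8).round(3),(W(K(a,110))-p).round(1),(W(K(a,47))-W(K(a,110))).round(1))
for b in np.linspace(a,1.57,9):print(round(b,2),(W(K(b,47))-W(K(a,47))).round(1))
```

```text
[-0.038  0.011  0.798] [ 21.4  65.2 -12.2] [  2.8  -0.8 -62.9]
0.11 [0. 0. 0.]
0.29 [-0.3 -7.3  0.1]
0.47 [  0.7 -14.5   0.2]
0.66 [  3.1 -21.4   0.4]
0.84 [  6.6 -27.8   0.7]
1.02 [ 11.2 -33.4   1. ]
1.2 [ 16.8 -38.1   1.3]
1.39 [ 23.2 -41.7   1.6]
1.57 [ 30.1 -44.1   1.9]
```

Request:
{"method": "move_arm", "body": {
  "steps": [
    [0.045,0.005,0.015,0,-0.005,0.001,0.1],
    [0.045,0.01,0.03,0,-0.01,0.003,0.2],
    [0.045,0.015,0.045,0,-0.015,0.005,0.3],
    [0.045,0.021,0.065,-0.005,-0.02,0.006,0.4],
    [0.045,0.021,0.065,-0.008,-0.024,0.007,0.5],
    [0.045,0.021,0.065,-0.012,-0.03,0.008,0.6],
    [0.045,0.021,0.065,-0.012,-0.033,0.01,0.7],
    [0.045,0.021,0.065,-0.012,-0.038,0.011,0.8],
    [0.045,0.021,0.065,-0.012,-0.038,0.011,0.8],
    [0.045,0.021,0.065,-0.012,-0.038,0.011,0.8]
  ]
}}

```text
time: 15.8
tool_pos: [528.5, 56.6, 108.2]
ee_rot: [-0.855, 2.985, -0.039]
ft_force: [0.3, -0.7, 0.3]
grip_width: 44.9
gripper_force: 0.0
```

```bash
python3 st.py
python3 - <<'E'
from h import *
from rig import env
import cv2
o=env.get_obs();p=o["tool_pos"]
K=lambda a,z:np.array([-72-40*np.cos(a),72-40*np.sin(a),z])
print(turn(o["ee_rot"],.8).round(3),(W(K(.108,47))-p).round(1))
b=env.camera("scene")["image"]
m=cv2.inRange(cv2.cvtColor(b,cv2.COLOR_BGR2HSV)[220:280,325:365],(0,150,80),(8,255,255))|cv2.inRange(cv2.cvtColor(b,cv2.COLOR_BGR2HSV)[220:280,325:365],(172,150,80),(180,255,255))
q=np.argwhere(m)[:,::-1]+[325,220];print("knob mid scene",q.mean(0),len(q),"pred",proj("scene",W(K(.108,53))))
E
```

```text
t 15.8 pos [528.5  56.6 108.2] reader [-113.1   66.6  108.1] turn [ 0.0352 -0.0146 -0.7975] F [ 0.26 -0.68  0.33] Fr [ 0.43 -0.6   0.3 ] w 44.9 [-0.26  0.39  0.09  2.02 -0.02  0.7   1.97]
[ 0.001 -0.004  0.002] [  4.3  -0.1 -61. ]
knob mid scene [342.01694915 249.05084746] 59 pred [341.72897674 250.12693172]
```

Request:
{"method": "move_arm", "body": {
  "steps": [
    [0.045,0.004,0,-0.015,0,0,0],
    [0.045,0.004,0,-0.03,0,0,0],
    [0.045,0.004,0,-0.045,0,0,0],
    [0.045,0.004,0,-0.055,0,0,0],
    [0.045,0.004,0,-0.06,0,0,0],
    [0.045,0.004,0,-0.061,0,0,0],
    [0.045,0.004,0,-0.061,0,0,0]
  ]
}}

```text
time: 16.43
tool_pos: [533.9, 56.8, 48.5]
ee_rot: [-0.858, 2.982, -0.04]
ft_force: [0.6, 1.0, -0.0]
grip_width: 45.2
gripper_force: 0.0
```

```bash
python3 st.py
python3 - <<'E'
from rig import env
import cv2,numpy as np
b=env.camera("scene")["image"][195:295,285:405]
cv2.imwrite("pics/c4.png",cv2.resize(b,None,fx=5,fy=5,interpolation=cv2.INTER_CUBIC))
E
```

```text
t 16.4333 pos [533.9  56.8  48.5] reader [-110.8   68.2   48.3] turn [ 0.0364 -0.0118 -0.7999] F [ 0.61  0.98 -0.04] Fr [ 0.35  1.1  -0.06] w 45.2 [-0.25  0.5   0.09  2.03 -0.04  0.57  1.98]
```

View pics/c4.png

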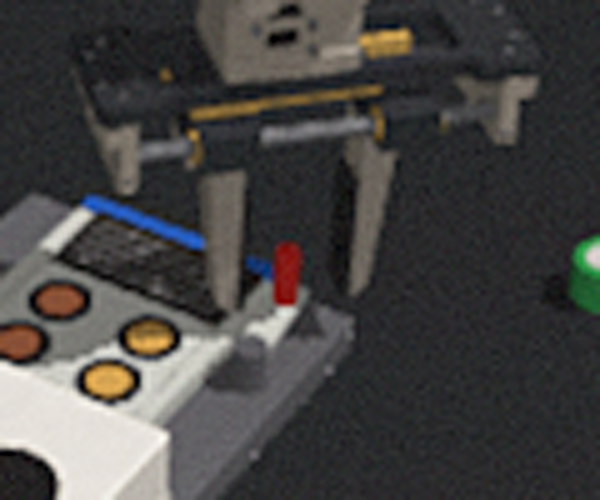

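The knob at (288,275) in the crop stands between the fingers. Closing gently.

Request:
{"method": "move_arm", "body": {
  "newtons": 4,
  "steps": [
    [0.02,0,0,0,0,0,0],
    [0.02,0,0,0,0,0,0],
    [0.02,0,0,0,0,0,0],
    [0.01,0,0,0,0,0,0],
    [0.01,0,0,0,0,0,0],
    [0.01,0,0,0,0,0,0]
  ]
}}

```text
time: 16.98
tool_pos: [533.8, 57.0, 48.7]
ee_rot: [-0.859, 2.981, -0.04]
ft_force: [-1.6, 0.0, 2.1]
grip_width: 11.7
gripper_force: 4.0
```

```bash
python3 st.py
```

```text
t 16.9833 pos [533.8  57.   48.7] reader [-110.9   68.3   48.5] turn [ 0.0362 -0.0116 -0.8005] F [-1.6   0.03  2.12] Fr [-1.46 -0.36  2.19] w 11.7 [-0.25  0.5   0.09  2.03 -0.04  0.57  1.98]
```

Request:
{"method": "move_arm", "body": {
  "steps": [
    [0.01,-0.0003,-0.003,0,0,0,0],
    [0.01,-0.0006,-0.007,0.0001,0,0,0],
    [0.01,-0.0003,-0.011,0.0001,0,0,0],
    [0.01,0.0004,-0.0147,0.0002,0,0,0],
    [0.01,0.0013,-0.0182,0.0003,0,0,0],
    [0.01,0.0026,-0.0216,0.0004,0,0,0],
    [0.01,0.0042,-0.0249,0.0005,0,0,0],
    [0.01,0.006,-0.028,0.0007,0,0,0],
    [0.01,0.006,-0.028,0.0007,0,0,0]
  ]
}}

```text
time: 17.73
tool_pos: [540.4, 27.5, 49.1]
ee_rot: [-0.857, 2.982, -0.041]
ft_force: [-2.6, -0.9, -0.9]
grip_width: 12.2
gripper_force: 4.0
```

```bash
python3 st.py
```

```text
t 17.7333 pos [540.4  27.5  49.1] reader [-97.4  41.3  48.2] turn [ 0.0373 -0.0114 -0.7991] F [-2.62 -0.94 -0.94] Fr [-2.36 -1.53 -0.83] w 12.2 [-0.19  0.5   0.08  2.02 -0.04  0.58  2.04]
```

Request:
{"method": "move_arm", "body": {
  "steps": [
    [0.01,0.0022,-0.0027,0.0001,0,0,0],
    [0.01,0.0044,-0.0052,0.0002,0,0,0],
    [0.01,0.007,-0.0074,0.0004,0,0,0],
    [0.01,0.0097,-0.0095,0.0006,0,0,0],
    [0.01,0.0128,-0.0113,0.0008,0,0,0],
    [0.01,0.016,-0.0129,0.0009,0,0,0],
    [0.01,0.019,-0.0141,0.001,0,0,0],
    [0.01,0.021,-0.0147,0.0011,0,0,0],
    [0.01,0.0224,-0.0151,0.0012,0,0,0],
    [0.01,0.0232,-0.0153,0.0012,0,0,0],
    [0.01,0.0232,-0.0153,0.0012,0,0,0]
  ]
}}

```text
time: 18.65
tool_pos: [563.7, 13.5, 50.7]
ee_rot: [-0.859, 2.98, -0.04]
ft_force: [-0.7, 0.2, 1.2]
grip_width: 11.9
gripper_force: 4.0
```

```bash
python3 st.py
```

```text
t 18.65 pos [563.7  13.5  50.7] reader [-71.5  33.3  48.5] turn [ 0.0368 -0.0105 -0.8004] F [-0.74  0.17  1.17] Fr [-0.7  -0.01  1.21] w 11.9 [-0.16  0.53  0.08  1.97 -0.04  0.6   2.08]
```

No stop force yet, so I'll creep on.

Request:
{"method": "move_arm", "body": {
  "steps": [
    [0.01,0.0005,-0.0001,0,0,0,0],
    [0.01,0.001,-0.0002,0,0,0,0],
    [0.01,0.0015,-0.0003,0,0,0,0],
    [0.01,0.0015,-0.0003,0,0,0,0]
  ]
}}

```text
time: 18.98
tool_pos: [563.8, 13.5, 50.5]
ee_rot: [-0.859, 2.982, -0.039]
ft_force: [-5.6, 1.5, 4.3]
grip_width: 11.5
gripper_force: 4.0
```

```bash
python3 st.py
```

```text
t 18.9833 pos [563.8  13.5  50.5] reader [-71.3  33.2  48.3] turn [ 0.0356 -0.0128 -0.8005] F [-5.57  1.48  4.32] Fr [-5.56  0.1   4.59] w 11.5 [-0.16  0.53  0.08  1.97 -0.04  0.61  2.08]
```

The clip is at its end stop: no further motion, and the force is up to 5.6 N. Let go and rise.

Request:
{"method": "move_arm", "body": {
  "steps": [
    [0.03,0,0,0,0,0,0],
    [0.045,0,0,0,0,0,0],
    [0.045,0,0,0,0,0,0],
    [0.045,0,0,0,0,0,0],
    [0.045,0,0,0.01,0,0,0],
    [0.045,0,0,0.03,0,0,0],
    [0.045,0,0,0.06,0,0,0],
    [0.045,0,0,0.095,0,0,0],
    [0.045,0,0,0.13,0,0,0],
    [0.045,-0.03,0.02,0.15,0,0,0],
    [0.045,-0.06,0.05,0.15,0,0,0],
    [0.045,-0.08,0.08,0.15,0,0,0]
  ]
}}

```text
time: 19.98
tool_pos: [483.9, 93.1, 202.9]
ee_rot: [-0.853, 2.979, -0.04]
ft_force: [0.1, 1.1, 0.6]
grip_width: 44.8
gripper_force: 0.0
```

Request:
{"method": "move_arm", "body": {
  "steps": [
    [0.045,-0.03,0.04,0,0,0,0],
    [0.045,-0.05,0.08,0,0,0,0],
    [0.045,-0.07,0.12,0,0,0,0],
    [0.045,-0.09,0.15,0,0,0,0],
    [0.045,-0.1,0.19,0,0,0,0],
    [0.045,-0.1,0.22,0,0,0,0],
    [0.045,-0.1,0.22,0,0,0,0],
    [0.045,-0.1,0.22,0,0,0,0]
  ]
}}

```text
time: 20.65
tool_pos: [384.1, 315.2, 201.1]
ee_rot: [-0.865, 2.978, -0.039]
ft_force: [1.2, -0.9, -0.4]
grip_width: 44.9
gripper_force: 0.0
```

```bash
python3 st.py
python3 - <<'E'
from rig import env
import cv2,numpy as np
a=env.camera("top")["image"][150:270,255:395]; b=env.camera("scene")["image"][215:315,245:365]
cv2.imwrite("pics/c5.png",np.hstack([cv2.resize(a,(400,343),interpolation=cv2.INTER_CUBIC),cv2.resize(b,(400,343),interpolation=cv2.INTER_CUBIC)]))
E
```

```text
t 20.65 pos [384.1 315.2 201.1] reader [-310.3  283.2  210.9] turn [ 0.0359 -0.0102 -0.8045] F [ 1.17 -0.88 -0.41] Fr [ 1.33 -0.57 -0.47] w 44.9 [-0.67  0.22 -0.12  2.    0.09  0.91  1.29]
```

View pics/c5.png

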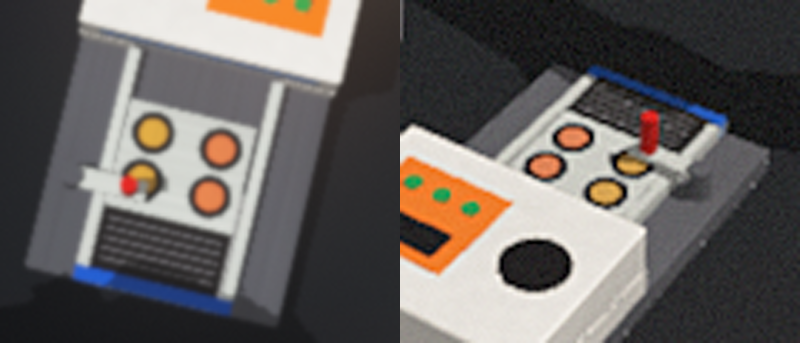

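Both views show no white gap between the plate and the blue bar, and the clip points straight across the plate. Handing in.

```bash
python3 -c "
from rig import env
print(env.finish_job())"
```

```text
the job is handed in; nothing more can be done
None
```

The plate is drawn out and flush against the blue stop bar, the clip is swung across to its end stop, and the job was handed in at about 21 s with the robot clear of everything (the hand-in returned no verdict).

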